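Lock the gate dial of a stockroom parts dispenser

TASK

Turn the dispenser's gate dial until its hole comes round to the orange pointer, then lock it there with the red-headed pin: push the pin through the dial and into the lock hole hidden beneath until its collar sits flat on the dial, and let go. The lock hole is not exactly in line with the pointer, so find it by feel, and leave the other things on the bench where they are.

Things in the scene. Friction and masses are not known exactly. Their poses are not given: they have to be found in the camera images.
- dispenser: Fixed bench parts dispenser, green and grey, 330 x 226 mm, clear hopper behind, console top at 180 mm. Origin on the table under the dial's centre; x to the hopper (upslope), z up. Its console slopes 30 degrees and faces the robot: outward normal (-0.5, 0, 0.866) in this frame; panel surface 120 mm above the table at the dial's centre, 205 mm long upslope, 210 mm wide.
- dial (a joint): Angle of the grey gate dial (156 mm diameter, 10 mm thick) about the console's outward normal, rad; 0 = hole at the pointer, straight upslope; positive = counter-clockwise seen from outside (hole towards the dispenser's +y). Range -0.35 to 1.6; friction about 0.1 N m, stays where left.
- dial_knob (a point): On the dial's axis, 24 mm above the dial's top face: grip point of the black bar knob. Turns with the dial: z = outward normal, x = from the axis to the hole. Bar 46 mm long (x), 14 mm thick (y), top 40 mm above the dial's face; a round foot, 52 mm diameter, 6 mm high, lies under it.
- dial_hole (a point): Centre of the mouth of the dial's through hole (13.5 mm diameter, 10 mm deep) at the dial's top face, 58 mm from the axis, amid red and orange marks; axes as dial_knob. A pin through the dial but not over the lock hole stops with its tip 11 mm below the dial's top face; moved sideways it then carries the dial along.
- pointer (a point): Tip of the orange pointer fixed upslope of the dial, level with its top face, 81.5 mm from its axis. The lock hole is in a fixed block 1 mm under the dial and hidden by it: 13.5 mm wide, 16.5 mm upslope, 34 mm deep along the console's normal, 58 mm upslope of the axis, but up to 10 mm to either side (dispenser's y) of the pointer's line.
- rack: Fixed grey plastic block 50 (x) x 130 (y) x 50 mm high with two upright 14 mm holes at y = +35 and -35 mm in which the pins stand. Origin at the centre of its underside.
- pin: Red-headed steel lock pin (70 g), upright in the rack at the start. Origin on its axis at the collar's underside (50 mm above the table at the start); z to the head. Shank 12 mm diameter, 40 mm long below the origin, last 4 mm tapering to 10.4 mm; collar 22 mm diameter, 4 mm high; head a flat bar 26 mm (x) by 14 mm (y) from 4 to 44 mm above the origin: grip it across y.
- spare_pin: The same pin with a blue head, in the rack's other hole; leave it.
- pick_bin: Loose cardboard pick bin with a green front, 100 x 130 x 70 mm; origin centre of underside. Bystander.
- wrench: Loose steel wrench, 140 mm long, lying flat; origin at its middle. Bystander.
- carton: Loose cardboard carton 90 x 120 x 75 mm; origin centre of underside. Bystander.
- white_box: Loose white and red box 70 x 100 x 50 mm; origin centre of underside. Bystander.
- tape_roll: Loose roll of clear tape, 100 mm diameter, 48 mm high, lying flat; origin centre of underside. Bystander.
- wipes_tub: Loose black tub with a green lid, 76 mm diameter, 130 mm high; origin centre of underside. Bystander.

How it is judged:
On the way:
1. the dial is turned so that its hole stands at the pointer (value of joint dial between -0.22 and 0.22 rad), for 0.2 s.
At the end, for the whole second after the job is handed in: Red pin through the dial into the lock hole: axis within 2.5 mm of the dial hole's centre in x and y and within 5 degrees, collar underside within 3 mm of the dial's face; dial within 0.22 rad of the pointer; pin and dial at rest, released (all of step 1 and x of pin in the frame of dial_hole between -0.0025 and 0.0025 m and y of pin in the frame of dial_hole between -0.0025 and 0.0025 m and z of pin in the frame of dial_hole between -0.003 and 0.003 m and angle between the z axis of pin and the z axis of dial_hole, either way round below 0.09 rad and linear speed of pin below 0.02 m/s and velocity of joint dial between -0.05 and 0.05 rad/s); the robot touches nothing.
It fails at once if the blue-headed pin is moved by more than 25 mm (distance of spare_pin from where it was at the start of the episode above 0.025 m).
It fails at once if another bystander (bin, wrench, carton, white box, tape, tub) is moved by more than 40 mm (distance of any of pick_bin, wrench, carton, white_box, tape_roll, wipes_tub from where it was at the start of the episode above 0.04 m).
It also fails if it takes over 64 s, if anything falls off the work surface, if the arm or the gripper's body presses on something with over 40 N, if the wrist force passes 120 N, or if a joint passes its speed limit or range.

ROBOT

A 6-joint arm with a two-finger parallel gripper is mounted at the origin on the work surface. World frame = base frame: x ahead of the robot, y to its left, z up, the work surface at z = 0. Lengths are in m, angles in rad, forces in N, time in s.
With the tool pointing down it reaches from about 0.25 to 0.775 m from the base axis. Payload 4 kg.
Tool frame: the origin (TCP) lies between the finger pads; the fingertips stand 25 mm ahead of it and the grasp point (between the pads) lies 6 mm ahead of it (robot.tip_reach is the z of the fingertips in the tool frame, in m); z points along the fingers, y is the line along which they close (so a half turn about z gives the same grasp; the last joint's range is limited). The gripper opens to 94 mm and grips with 3 to 60 N. Pads are 16 mm wide; open, the fingers measure 119 mm over their backs; the gripper's body (75 mm by 177 mm) begins 78 mm behind the grasp point.
Start: joints at [1.033, 0.087, 1.371, -0, 1.684, -0.103], TCP at [0.232, 0.499, 0.231] pointing down, gripper open.
Joint ranges: [-3.1, 3.1], [-0.76, 2.03], [0.27, 2.55], [-1.08, 4.22], [0.17, 2.65], [-2.57, 2.57]. Speed limits (rad/s): [2.79, 2.79, 3.14, 3.14, 3.14, 3.14].

INTERFACE

Orientations are given as [roll, pitch, yaw] about the fixed x, y, z axes, in that order (R = Rz(yaw) Ry(pitch) Rx(roll)).
In Python, from bench import robot gives the robot as it stands. The module is installed in compiled form; this text tells all that it offers.
- The arm moves only by the shell command python3 -m handwheel 'ROWS'. ROWS is JSON, a list of rows, each a list of 3 entries, a list of its own where there are three numbers: the turn, a rotation vector about the world's x, y, z in units of 90 degrees (1.0 is 90 degrees), then the shift along the world's x, y, z in units of 0.05 m (1.0 is 0.05 m), then the closure, from 0 (fully open) to 1 (shut). A call has 1 to 5 rows; each row shifts and turns the commanded pose from where the row before left it; what a row does not reach is not made up. A row lasts 1/10 s, in which the tool goes at most 50 mm and 8.59 degrees, less where a joint would pass 70% of its speed; a pose out of reach is approached as far as the arm can. A call with a number of a shift or a turn outside -1 to 1 is refused whole. A call with a gripper value outside its range is refused whole. The fingers move at their own pace and stop on an object; the grip force is fixed at half the most. Time passes only in rows, so rows that do not move let the fingers close. It gives the time, the measured TCP pose, the force, the opening and the grip force at its end, in the units of the state.
- robot.get_obs(): the state, without advancing time (a new reading comes with each control period).
- robot.snapshot(name): name is "side" or "top"; returns (picture, depth): 384x512x3 uint8, red, green, blue; 384x512 float32, m along the optical axis (not along the pixel's ray), 0 where there is no reading.
- robot.calibration(name): a dict with "mtx" (3x3 intrinsics, pixels), "D" ([k1, k2, p1, p2, k3] as OpenCV has them; the pictures are not rectified), "extrinsics" (4x4, takes a point from camera to world coordinates). Camera axes: x right, y down, z forward; pixel columns grow to the right and rows downward; lengths in m; the calibration is good to about 2 mm. A picture is of the moment at which its call begins. calibration takes no time and is no camera call.
- robot.close_job(): hands the job in; it is judged then, once.
Trained networks look in the newest picture that a camera, given by its name, has taken for a name from the list of things; names that differ only in an ending like _2 or _b are one class to them, and where a whole thing is asked for, a point or a joint stands for the part that bears it (a point fixed in the world has none). Each returns a list of dicts, best first, with "p" (0 to 1); they miss things now and then, are a little off and sometimes report something else, mostly with a low value. They report only what shows in the picture. A call takes as long as a camera call.
- robot.boxes_of(query, camera): "bbox" ([left, top, right, bottom] in pixels, round what is visible of it).
The state is a dict: "time": time; "joint_positions": joint angles; "qvel": joint speeds; "joint_torque": joint torques, N m; "tool_pos": TCP position; "ee_rot": TCP orientation; "wrist_force": force on the tool from outside, world axes, zero at the start; "wrist_torque": the same for the moment, N m; "width": finger opening in m; "finger_force": force on a finger pad.
Only numpy, scipy, OpenCV 4.12 (cv2) and the standard library are available. Lean on these libraries where they do the work, as an engineer would, in place of code of your own. Each camera call takes 0.05 s, during which the arm holds its last target. There are 200 camera calls.

## Working session

There is one attempt and no reset: what is moved stays moved. The work goes in short steps, Python scripts to look and compute and a shell command to move; the robot and the scene stay as the last step left them, time stands still between calls to the robot, and variables do not carry over. Pictures are saved under pics/ and viewed, at most 10 in all, crops included, and the job is handed in when it is done.

```bash
mkdir -p pics; cat > h.py <<'E'
import numpy as np, cv2
from bench import robot
def snap(n,f=None):
    im,d=robot.snapshot(n)
    np.savez(f'last_{n}.npz',im=im,d=d)
    if f: cv2.imwrite(f'pics/{f}',im[:,:,::-1])
    return im,d
def world(n,uv,z):
    c=robot.calibration(n); uv=np.atleast_2d(uv).astype(float); z=np.atleast_1d(z)
    p=cv2.undistortPoints(uv.reshape(-1,1,2),c['mtx'],c['D']).reshape(-1,2)
    P=np.c_[p*z[:,None],z]
    E=c['extrinsics']; return P@E[:3,:3].T+E[:3,3]
def cloud(n,d):
    v,u=np.mgrid[:384,:512]; P=world(n,np.c_[u.ravel(),v.ravel()],d.ravel())
    P[d.ravel()==0]=np.nan
    return P.reshape(384,512,3)
E
python3 - <<'E'
from h import *
for n in('top','side'):
    im,d=snap(n,n+'0.png')
    print(n,robot.calibration(n)['extrinsics'].round(3).tolist())
    for q in('dial_knob','rack','pin','spare_pin','dispenser'):
        print(q,[(b['bbox'],b['p']) for b in robot.boxes_of(q,n)][:2])
print(robot.get_obs())
E
```

```text
top [[0.009, -0.989, 0.146, 0.331], [-1.0, -0.011, -0.015, 0.017], [0.016, -0.146, -0.989, 1.678], [0.0, 0.0, 0.0, 1.0]]
dial_knob [([219.0, 178.2, 263.0, 217.4], 0.6)]
rack [([146.7, 220.6, 184.0, 237.8], 0.93), ([336.1, 174.7, 340.2, 204.0], 0.71)]
pin [([313.6, 210.0, 356.7, 241.5], 0.5), ([146.7, 144.3, 180.9, 176.5], 0.39)]
spare_pin [([154.6, 221.3, 163.8, 232.8], 0.5)]
dispenser [([210.0, 128.9, 271.3, 229.8], 0.92)]
side [[0.884, -0.249, 0.396, 0.077], [-0.467, -0.44, 0.767, -0.999], [-0.016, -0.863, -0.505, 0.774], [0.0, 0.0, 0.0, 1.0]]
dial_knob [([219.4, 169.6, 267.8, 212.8], 0.73)]
rack [([163.4, 172.2, 197.6, 203.9], 0.57)]
pin [([179.7, 169.8, 188.1, 182.6], 0.51)]
spare_pin [([170.0, 165.4, 175.3, 181.1], 0.66)]
dispenser [([199.9, 151.1, 327.9, 250.7], 0.59)]
{'time': 0.6, 'joint_positions': array([ 1.03292913e+00,  8.71855077e-02,  1.37070091e+00,  2.05521515e-05,
        1.68360966e+00, -1.03095371e-01]), 'qvel': array([-2.67072847e-04,  5.12946674e-05,  1.59063252e-04, -5.13690400e-04,
        1.14505135e-04,  1.03411121e-03]), 'joint_torque': array([-8.05352356e-04, -3.39778233e+01, -3.02416635e+01,  7.17431400e-02,
        2.36288278e-02, -1.37739241e-05]), 'tool_pos': array([0.23166403, 0.49884391, 0.23051334]), 'ee_rot': array([ 3.14149449e+00, -1.03742674e-05,  2.70682314e+00]), 'wrist_force': array([ 0.14735123, -0.58539561, -0.11281333]), 'wrist_torque': array([ 0.03161959, -0.02713407,  0.05293299]), 'finger_force': 0.0, 'width': 0.09416308805209518}
```

```bash
python3 - <<'E'
import cv2,numpy as np
a=cv2.imread('pics/top0.png')[120:260,130:290];b=cv2.imread('pics/side0.png')[140:260,140:340]
cv2.imwrite('pics/c_top.png',cv2.resize(a,None,fx=4,fy=4,interpolation=2))
cv2.imwrite('pics/c_side.png',cv2.resize(b,None,fx=4,fy=4,interpolation=2))
E
```

```text
(no output)
```

View pics/c_top.png

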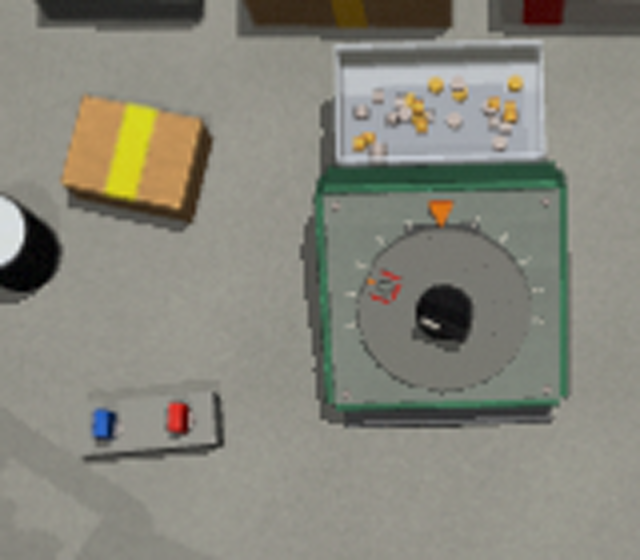

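View pics/c_side.png

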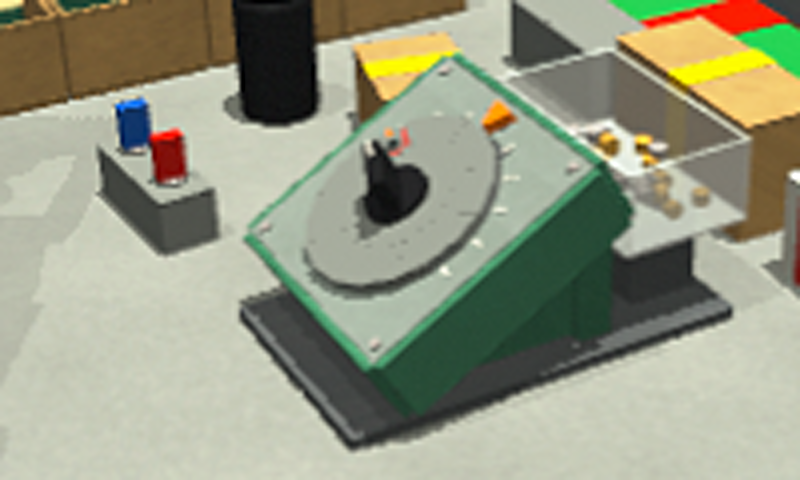

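View pics/top0.png

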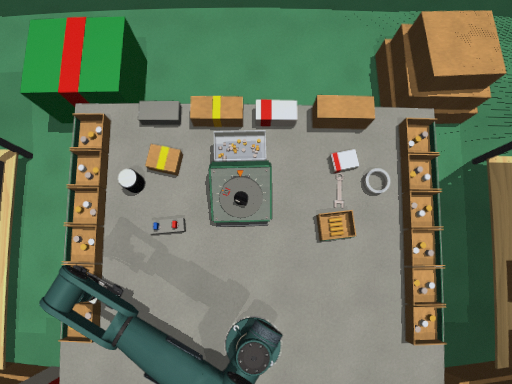

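Top crop (full-image pixels): dial centre ≈(241,197), hole ≈(226,192), about 70° left of the pointer tip at (240,176.5). The red head is at ≈(174,224), the blue one left of it at ≈(155,226), with the carton and tub above the rack. I'll measure this in 3D next.

```bash
cat > meas.py <<'E'
from h import *
from scipy.optimize import least_squares
res={}
for n,(u0,v0,u1,v1),rk in(('top',(205,160,275,230),(140,212,190,242)),('side',(195,145,305,250),(155,155,205,210))):
    z=np.load(f'last_{n}.npz'); im=z['im'].astype(int); C=cloud(n,z['d'])
    P=C[v0:v1,u0:u1].reshape(-1,3); I=im[v0:v1,u0:u1].reshape(-1,3)
    # plane with normal tilt 30deg: fit using RANSAC-ish on points 
    m=np.isfinite(P).all(1)&(P[:,2]>.05); P=P[m]; I=I[m]
    rng=np.random.default_rng(0); best=0
    for _ in range(1500):
        a,b,c=P[rng.choice(len(P),3,False)]; nn=np.cross(b-a,c-a); l=np.linalg.norm(nn)
        if l<1e-4: continue
        nn/=l; nn*=np.sign(nn[2])
        if abs(nn[2]-.866)>.04: continue
        k=abs((P-a)@nn)<.003
        if k.sum()>best: best=k.sum(); K=k
    c0=P[K].mean(0); nn=np.linalg.svd(P[K]-c0)[2][2]; nn*=np.sign(nn[2])
    print(n,'plane n',nn.round(3),'c',c0.round(4),best,len(P),'yaw',np.arctan2(nn[1],nn[0])-np.pi)
    h=(P-c0)@nn; print('hist',np.histogram(h,np.arange(-.03,.06,.005))[0])
    # rack
    u0,v0,u1,v1=rk; Q=C[v0:v1,u0:u1].reshape(-1,3); J=im[v0:v1,u0:u1].reshape(-1,3)
    for nm,ch in(('red',0),('blue',2)):
        k=(J[:,ch]-np.delete(J,ch,1).max(1)>60)&np.isfinite(Q).all(1); q=Q[k]
        t=q[q[:,2]>q[:,2].max()-.008]; print(nm,k.sum(),'med',np.median(q,0).round(4),'top mean',t.mean(0).round(4),len(t),'ext',np.ptp(t,0).round(3))
    k=(abs(Q[:,2]-.05)<.006); q=Q[k]; 
    if len(q)>20:
        r=cv2.minAreaRect((q[:,:2]*1000).astype(np.float32)); print('rack top',r, q[:,2].mean())
    k=(I[:,0]>180)&(I[:,1]>90)&(I[:,1]<160)&(I[:,2]<60)
    print('orange',P[k].mean(0).round(4),k.sum(), P[k][P[k][:,0].argmin()])
    k=(I[:,0]-I[:,1]>60)&(I[:,0]-I[:,2]>60)&(I[:,1]<120); print('red marks',P[k].mean(0).round(4),k.sum())
    res[n]=(P,I,c0,nn)
E
python3 meas.py
```

```text
top plane n [-0.495 -0.01   0.869] c [0.5666 0.0489 0.1283] 1318 3800 yaw -6.2621017500340805
hist [ 27  25  25  29 165 862 967 617 616 183  21   6   8   5  10  23  23]
red 34 med [0.4484 0.2927 0.0906] top mean [0.4441 0.2952 0.0958] 9 ext [0.015 0.011 0.008]
blue 18 med [0.4415 0.3623 0.0942] top mean [0.4403 0.3618 0.0956] 14 ext [0.019 0.009 0.007]
rack top ((445.5556335449219, 328.3963317871094), (51.15024948120117, 129.52064514160156), 6.191184043884277) 0.049031253219157384
orange [0.6243 0.0547 0.1733] 16 [0.5681127  0.11422701 0.1480807 ]
red marks [0.6061 0.0679 0.1628] 36
side plane n [-0.498 -0.02   0.867] c [0.5607 0.027  0.1238] 1964 6562 yaw -6.242483764879868
hist [  90  114   99  113  105 1141 1072  430  868   99   13   15   14   10
   12   31   26]
red 93 med [0.448  0.2917 0.0773] top mean [0.4478 0.2931 0.0912] 28 ext [0.025 0.023 0.008]
blue 14 med [0.4419 0.3677 0.0928] top mean [0.4409 0.3663 0.0924] 14 ext [0.02  0.013 0.006]
rack top ((479.2027282714844, 385.5445556640625), (261.492919921875, 116.71780395507812), 58.33835983276367) 0.049290401491169075
orange [0.6543 0.0526 0.1579] 12 [0.62010618 0.04881065 0.17154952]
red marks [0.6089 0.0629 0.1615] 22
```

```bash
cat > warp.py <<'E'
from h import *
X,Y,yaw=.56,.046,.02
def frame(X,Y,yaw):
    c,s=np.cos(yaw),np.sin(yaw); Rz=np.array([[c,-s,0],[s,c,0],[0,0,1]])
    n=Rz@[-.5,0,.866]; u=Rz@[.866,0,.5]; v=Rz@[0,1,0]
    return np.array([X,Y,.12]),u,v,n
def warp(n,im,X,Y,yaw,h=.010):
    O,u,v,nn=frame(X,Y,yaw); O=O+h*nn
    r=np.arange(-110,110,.5)/1000
    A,B=np.meshgrid(-r,-r,indexing='ij') # up = upslope, left=+y
    P=O+A[...,None]*u+B[...,None]*v
    c=robot.calibration(n); E=np.linalg.inv(c['extrinsics'])
    p=cv2.projectPoints(P.reshape(-1,3),cv2.Rodrigues(E[:3,:3])[0],E[:3,3],c['mtx'],c['D'])[0].reshape(440,440,2).astype(np.float32)
    return cv2.remap(im,p[...,0],p[...,1],cv2.INTER_CUBIC)
def sheet(f,X=X,Y=Y,yaw=yaw):
    o=[]
    for n in('top','side'):
        w=warp(n,np.load(f'last_{n}.npz')['im'],X,Y,yaw).copy()
        cv2.circle(w,(220,220),156,(255,0,255),1); cv2.line(w,(220,20),(220,70),(255,0,255),1); cv2.rectangle(w,(10,15),(430,425),(0,0,255),1)
        o.append(w)
    cv2.imwrite('pics/'+f,cv2.resize(np.hstack(o),(800,400),interpolation=3)[:,:,::-1])
if __name__=='__main__':
    import sys; sheet(sys.argv[1],*map(float,sys.argv[2:]))
E
python3 warp.py w1.png .56 .046 .02
```

```text
(no output)
```

View pics/w1.png

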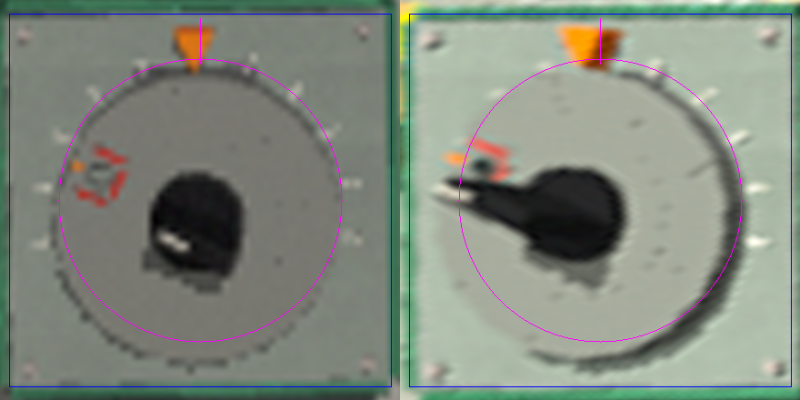

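```bash
cat > fit.py <<'E'
from warp import *
from scipy.optimize import minimize
S=8
def proj(n,P):
    c=robot.calibration(n); E=np.linalg.inv(c['extrinsics'])
    return cv2.projectPoints(np.asarray(P,float).reshape(-1,3),cv2.Rodrigues(E[:3,:3])[0],E[:3,3],c['mtx'],c['D'])[0].reshape(-1,2)
t=np.linspace(0,2*np.pi,120)
def mask(n,p,shape,hull,off):
    O,u,v,nn=frame(*p); M=np.zeros((shape[0]*S,shape[1]*S),np.uint8)
    if hull=='dial': P=np.concatenate([O+h*nn+.078*(np.cos(t)[:,None]*u+np.sin(t)[:,None]*v) for h in(.001,.01)])
    q=(proj(n,P)-off+.5)*S*16; H=cv2.convexHull(np.round(q).astype(np.int32))
    cv2.fillPoly(M,[H],255,shift=4); return cv2.resize(M,(shape[1],shape[0]),interpolation=cv2.INTER_AREA)/255.
def data(n):
    O,u,v,nn=frame(.556,.047,.02); q=proj(n,[O+a*u+b*v for a in(-.09,.085) for b in(-.09,.09)])
    a=np.floor(q.min(0)).astype(int);b=np.ceil(q.max(0)).astype(int)
    im=np.load(f'last_{n}.npz')['im'][a[1]:b[1],a[0]:b[0]].astype(float)
    s=im.sum(2)+1; f=(im[...,1]-im[...,0])/s
    w=(im.max(2)>90)&(abs(im[...,0]-im[...,1])<30)
    return f,w,a
if __name__=='__main__':
  D={n:data(n) for n in('top','side')}
  def cost(p,ns):
    r=0
    for n in ns:
        f,w,a=D[n]; m=mask(n,(p[0],p[1],.02),f.shape,'dial',a)[w]; y=f[w]
        A=np.c_[m,1-m]; c,_,_,_=np.linalg.lstsq(A,y,rcond=None); r+=((A@c-y)**2).mean()/y.var()
    return r
  for ns in(['top'],['side'],['top','side']):
    best=min((minimize(cost,[x,.047],args=(ns,),method='Nelder-Mead',options=dict(initial_simplex=[[x,.047],[x+.005,.047],[x,.052]])) for x in(.553,.56)),key=lambda r:r.fun)
    print(ns,best.x.round(4),best.fun)
E
python3 fit.py
```

```text
['top'] [0.5497 0.0478] 0.39517754660087506
['side'] [0.5528 0.0532] 0.8625805572518398
['top', 'side'] [0.5497 0.0486] 1.265819015392117
```

```bash
python3 warp.py w2.png .5500 .048 .02
```

```text
(no output)
```

View pics/w2.png

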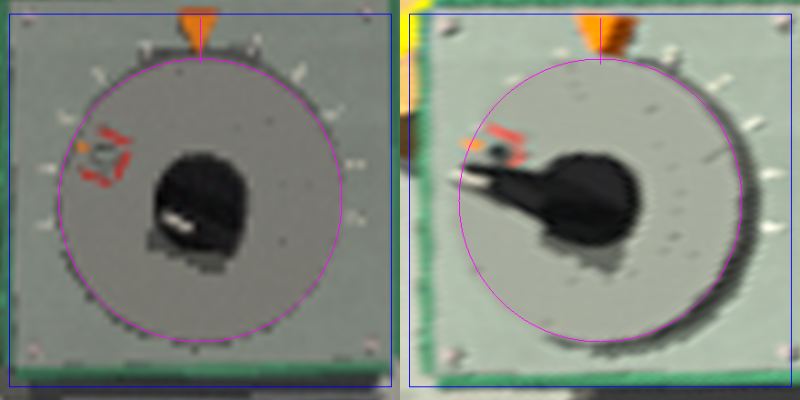

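The overlay now fits the dial circle and pointer in both views: centre X≈0.550, Y≈0.048, yaw≈0.02. The hole sits at tile (104,152), so the dial angle is ≈1.11 rad. My plan is to pick up the red pin, drop it into the dial hole where it is now, carry the dial round with it, and feel for the lock hole.

```bash
python3 -m handwheel '[[[0,0,0.086],[0.54,-0.51,0],0.5],[[0,0,0.086],[0.54,-0.51,0],0.5],[[0,0,0.086],[0.54,-0.51,0],0.5],[[0,0,0.086],[0.54,-0.51,0],0.5],[[0,0,0],[0.54,-0.51,0],0.5]]'; python3 -m handwheel '[[[0,0,0],[0.54,-0.51,0],0.5],[[0,0,0],[0.54,-0.51,-0.4],0.5],[[0,0,0],[0.54,-0.51,-0.4],0.5],[[0,0,0],[0,0,-0.3],0.5],[[0,0,0],[0,0,0],0.5]]'
```

```text
time: 1.1
tool_pos: [0.3676, 0.3703, 0.2307]
ee_rot: [3.141, 0.0, -3.034]
wrist_force: [0.4, -0.0, 0.9]
width: 0.0575
finger_force: 0.0
time: 1.6
tool_pos: [0.4465, 0.2938, 0.1726]
ee_rot: [-3.14, -0.006, -3.038]
wrist_force: [-0.1, 0.4, -0.2]
width: 0.0473
finger_force: 0.0
```

```bash
python3 -m handwheel '[[[0,0,0],[0.04,-0.01,-0.6],0.5],[[0,0,0],[0,0,-0.6],0.5],[[0,0,0],[0,0,-0.4],0.5],[[0,0,0],[0,0,-0.18],0.5],[[0,0,0],[0,0,0],0.5]]'; python3 -c "
from h import *
snap('top');snap('side','s1.png')
a=cv2.imread('pics/s1.png')[110:230,110:270]; cv2.imwrite('pics/s1c.png',cv2.resize(a,None,fx=4,fy=4,interpolation=2))"
```

```text
time: 2.1
tool_pos: [0.4485, 0.2951, 0.086]
ee_rot: [-3.141, -0.002, -3.034]
wrist_force: [0.3, -0.5, -0.4]
width: 0.047
finger_force: 0.0
```

View pics/s1c.png

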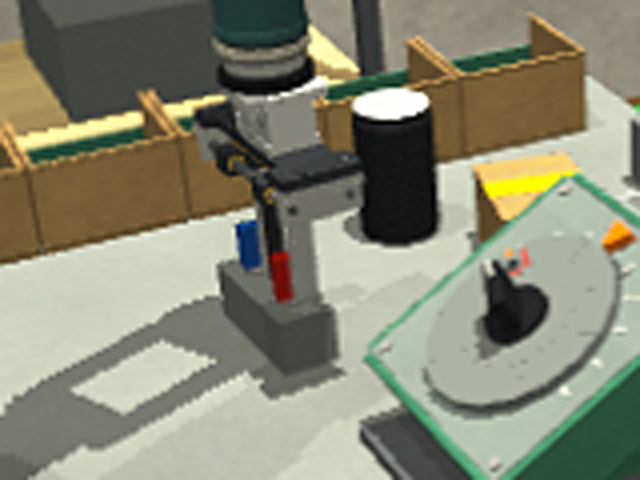

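The fingers straddle the red head at ≈(280,275) in the crop and the blue one is clear. Closing now.

```bash
python3 -m handwheel '[[[0,0,0],[0,0,-0.03],0.7],[[0,0,0],[0,-0.02,0],1],[[0,0,0],[0,0,0],1],[[0,0,0],[0,0,0],1],[[0,0,0],[0,0,0],1]]';  python3 -c "
from bench import robot;o=robot.get_obs();print(o['wrist_force'],o['wrist_torque'],o['tool_pos'],o['ee_rot'])"
```

```text
time: 2.7
tool_pos: [0.4496, 0.2962, 0.0857]
ee_rot: [3.134, 0.001, -3.036]
wrist_force: [-0.7, 7.0, 1.1]
width: 0.0139
finger_force: 30.0
[-0.71034419  7.01334781  1.13117545] [1.45805817e+00 3.40005703e-01 1.43115496e-03] [0.44962865 0.296244   0.08574753] [ 3.13428863e+00  1.19761239e-03 -3.03618540e+00]
```

```bash
python3 -m handwheel '[[[0,0,0],[0,0.04,0],1],[[0,0,0],[0,0,0.2],1],[[0,0,0],[0,0,0.6],1],[[0,0,0],[0,0,0.6],1],[[0,0,0],[0,0,0.2],1]]'; python3 -m handwheel '[[[0,0,0],[0,0,0],1],[[0,0,0],[0,0,0],1]]'; python3 - <<'E'
from h import *
for n in('top','side'):
    im,d=snap(n); C=cloud(n,d); J=im.astype(int)
    for nm,ch in(('red',0),('blue',2)):
        k=(J[...,ch]-np.delete(J,ch,2).max(2)>60)&np.isfinite(C).all(2)
        k[:130]=0;k[250:]=0;k[:,:140]=0;k[:,210:]=0
        q=C[k];v,u=np.where(k); print(n,nm,len(q),np.median(q,0).round(4),q.min(0).round(4),q.max(0).round(4),u.min(),u.max(),v.min(),v.max())
o=robot.get_obs();print(o['wrist_force'],o['wrist_torque'],o['tool_pos'],o['ee_rot'],o['width'])
np.set_printoptions(suppress=True)
E
```

```text
time: 3.2
tool_pos: [0.4512, 0.2956, 0.1685]
ee_rot: [3.141, 0.005, -3.036]
wrist_force: [-0.5, 0.4, -0.8]
width: 0.0137
finger_force: 30.0
time: 3.4
tool_pos: [0.4491, 0.2947, 0.1636]
ee_rot: [-3.14, -0.002, -3.036]
wrist_force: [0.3, -0.5, -1.9]
width: 0.0141
finger_force: 30.0
  return _methods._mean(a, axis=axis, dtype=dtype,
  ret = um.true_divide(
Traceback (most recent call last):
ValueError: zero-size array to reduction operation minimum which has no identity
```

```bash
python3 -m handwheel '[[[0,0,0],[0,0,0.7],1],[[0,-0.055,-0.01],[0,-0.2,0.7],1],[[0,-0.055,-0.01],[0.25,-0.6,0],1],[[0.002,-0.056,-0.01],[0.3,-0.7,0],1],[[0.002,-0.056,-0.01],[0.3,-0.7,0],1]]'; python3 -m handwheel '[[[0.002,-0.056,-0.01],[0.3,-0.7,0],1],[[0.001,-0.055,-0.003],[0.28,-0.7,0],1],[[0,0,0],[0,-0.3,0],1],[[0,0,0],[0,0,0],1],[[0,0,0],[0,0,0],1]]'
cat > chk.py <<'E'
from h import *; from scipy.spatial.transform import Rotation as Ro
from warp import frame
np.set_printoptions(suppress=True,precision=4)
O,u,v,n=frame(.550,.048,.02); F=O+.01*n
def rep():
    o=robot.get_obs(); R=Ro.from_euler('xyz',o['ee_rot']); z=R.apply([0,0,1]); y=R.apply([0,1,0])
    tip=o['tool_pos']+.0757*z; d=tip-F
    y=y*np.sign(y@v)
    Rt=np.c_[np.cross(v,-n),v,-n]; Rc=np.c_[np.cross(y,z),y,z]
    print('t',o['time'],'tcp',o['tool_pos'],'tip a,b,h mm',1000*np.array([d@u,d@v,d@n]),'turn err/90deg',Ro.from_matrix(Rt@Rc.T).as_rotvec()/np.pi*2)
    f=o['wrist_force'];print('F u,v,n',f@u,f@v,f@n,'T',o['wrist_torque'],'w',o['width'])
if __name__=='__main__': rep()
E
python3 chk.py
```

```text
time: 3.95
tool_pos: [0.4919, 0.1843, 0.2334]
ee_rot: [-3.12, 0.349, -3.095]
wrist_force: [-0.2, -1.4, -0.9]
width: 0.0138
finger_force: 30.0
time: 4.45
tool_pos: [0.5207, 0.1001, 0.2334]
ee_rot: [-3.121, 0.52, -3.118]
wrist_force: [-0.1, 0.2, -0.9]
width: 0.0137
finger_force: 30.0
t 4.45 tcp [0.5207 0.1001 0.2334] tip a,b,h mm [31.9318 51.2993 26.6942] turn err/90deg [ 0.0115 -0.0022  0.0041]
F u,v,n -0.5510914564889614 0.2208343814161142 -0.7370975158608032 T [0.0183 0.3659 0.0042] w 0.01373648676355383
```

```bash
python3 -m handwheel '[[[0.0115,-0.002,0.004],[0.01,-0.014,-0.27],1],[[0,0,0],[0,0,0],1],[[0,0,0],[0,0,0],1]]' >/dev/null
python3 - <<'E'
from chk import *; rep()
o=[]
for nme,(x,y) in (('top',(227,192)),('side',(235,170))):
    im,d=snap(nme); c=im[y-25:y+25,x-25:x+25]; o.append(cv2.resize(c,(400,400),interpolation=cv2.INTER_CUBIC))
cv2.imwrite('pics/p3.png',np.hstack(o)[:,:,::-1])
from fit import proj
R=Ro.from_euler('xyz',robot.get_obs()['ee_rot']); z=R.apply([0,0,1]); p=robot.get_obs()['tool_pos']
hole=F+.0258*u+.05195*v
for nme,(x,y) in (('top',(227,192)),('side',(235,170))):
    q=proj(nme,[p+.0757*z,p+.0357*z,p-.0083*z,hole]); print(nme,((q-[x-25,y-25]+.5)*8).round(0).tolist())
E
```

```text
t 4.75 tcp [0.5215 0.1004 0.2208] tip a,b,h mm [26.7002 52.989  15.3178] turn err/90deg [ 0.0003  0.0005 -0.0012]
F u,v,n 0.23939140358317912 0.40729798962537994 -1.3547724689073637 T [ 0.0292  0.299  -0.0279] w 0.013802098969666344
top [[192.0, 203.0], [188.0, 237.0], [183.0, 276.0], [196.0, 195.0]]
side [[211.0, 221.0], [158.0, 149.0], [96.0, 68.0], [229.0, 254.0]]
```

View pics/p3.png

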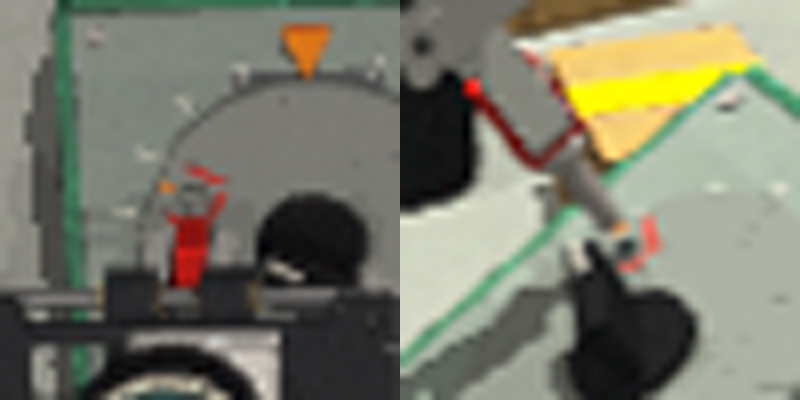

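In the left half, the pin (red head at (190,250)) points straight at the hole at (193,195). In the right half, the tip at (612,225) is just above the hole at (627,246). Alignment is within about 2 mm, so I'll lower it and feel.

```bash
python3 -m handwheel '[[[0,0,0],[0.05,0,-0.12],1],[[0,0,0],[0.06,0,-0.12],1],[[0,0,0],[0,0,0],1],[[0,0,0],[0,0,0],1]]' >/dev/null; python3 chk.py;  python3 -m handwheel '[[[0,0,0],[0.02,0,-0.035],1],[[0,0,0],[0.02,0,-0.035],1],[[0,0,0],[0,0,0],1],[[0,0,0],[0,0,0],1]]' >/dev/null; python3 chk.py
```

```text
t 5.25 tcp [0.5271 0.0996 0.2089] tip a,b,h mm [25.6115 52.0853  2.2275] turn err/90deg [ 0.0002  0.0009 -0.0005]
F u,v,n -0.08455655872790951 -1.0218869511830595 0.06650374781912467 T [0.0233 0.2702 0.0296] w 0.01359271201301496
t 5.65 tcp [0.5294 0.0992 0.2084] tip a,b,h mm [27.6379 51.5627  0.6657] turn err/90deg [ 0.0006  0.0031 -0.0003]
F u,v,n -2.0975650027560286 -1.9957327187259137 8.495122542202758 T [-0.2883  0.7863 -0.167 ] w 0.0139315394841011
```

```bash
python3 -m handwheel '[[[0,0,0],[-0.01,0.02,0.017],1],[[0,0,0],[0,0,0],1]]' >/dev/null; python3 chk.py|grep -v zz; python3 -m handwheel '[[[0,0,0],[0,0.02,0],1],[[0,0,0],[0,0,0],1]]' >/dev/null; python3 chk.py;python3 -m handwheel '[[[0,0,0],[-0.026,0,-0.015],1],[[0,0,0],[0,0,0],1]]' >/dev/null; python3 chk.py;python3 -m handwheel '[[[0,0,0],[-0.026,0,-0.015],1],[[0,0,0],[0,0,0],1]]' >/dev/null; python3 chk.py
```

```text
t 5.85 tcp [0.5292 0.1004 0.2084] tip a,b,h mm [27.4832 52.7869  0.69  ] turn err/90deg [ 0.0004  0.0032 -0.0004]
F u,v,n 0.5713559425884114 -2.0959715835344483 5.340174976001853 T [-0.3141  0.3645 -0.1857] w 0.013962046664325704
t 6.05 tcp [0.5291 0.1008 0.2082] tip a,b,h mm [27.2666 53.1026  0.6179] turn err/90deg [ 0.0014  0.0028 -0.0002]
F u,v,n -1.1464621657949183 -2.592498217189775 7.213433061635957 T [-0.7229  0.417  -0.5153] w 0.013824910423117781
t 6.25 tcp [0.5281 0.1012 0.2077] tip a,b,h mm [26.1998 53.6178  0.6623] turn err/90deg [ 0.0006  0.0035 -0.0003]
F u,v,n -0.293566476680831 -2.855506782742026 6.1159724647600715 T [-0.4256  0.297  -0.2847] w 0.013922790205230125
t 6.45 tcp [0.527  0.1017 0.2071] tip a,b,h mm [25.0157 54.1994  0.6875] turn err/90deg [-0.0001  0.0039 -0.0006]
F u,v,n 0.8689949350976653 -1.0107831430245686 5.665115404446964 T [-0.2743  0.0629 -0.1777] w 0.013604957372867441
```

```bash
python3 - <<'E'
from chk import *; rep()
from fit import proj
o=[]
R=Ro.from_euler('xyz',robot.get_obs()['ee_rot']); z=R.apply([0,0,1]); p=robot.get_obs()['tool_pos']
t=np.linspace(0,2*np.pi,100)
for nme,(x,y) in (('top',(227,192)),('side',(238,172))):
    im,d=snap(nme); c=cv2.resize(im[y-12:y+13,x-12:x+13],(400,400),interpolation=cv2.INTER_CUBIC)
    for cc,r,col in((F+.0258*u+.05195*v,.00675,(0,0,255)),(p+.0757*z,.006,(0,255,0))):
        q=(proj(nme,cc+r*(np.cos(t)[:,None]*u+np.sin(t)[:,None]*v))-[x-12,y-12]+.5)*16
        cv2.polylines(c,[q.round().astype(np.int32)],True,col,1)
    for e in(u,v):
        q=proj(nme,[F,F+.01*e]); print(nme,(q[1]-q[0])*16)
    o.append(c)
cv2.imwrite('pics/p4.png',np.hstack(o)[:,:,::-1])
E
```

```text
t 6.45 tcp [0.527  0.1017 0.2071] tip a,b,h mm [25.0157 54.1994  0.6875] turn err/90deg [-0.0001  0.0039 -0.0006]
F u,v,n 0.8689949350976653 -1.0107831430245686 5.665115404446964 T [-0.2743  0.0629 -0.1777] w 0.013604957372867441
top [ -0.6216 -41.0152]
top [-44.1774   0.3738]
side [ 41.6701 -36.0788]
side [-24.5743 -23.2767]
```

View pics/p4.png

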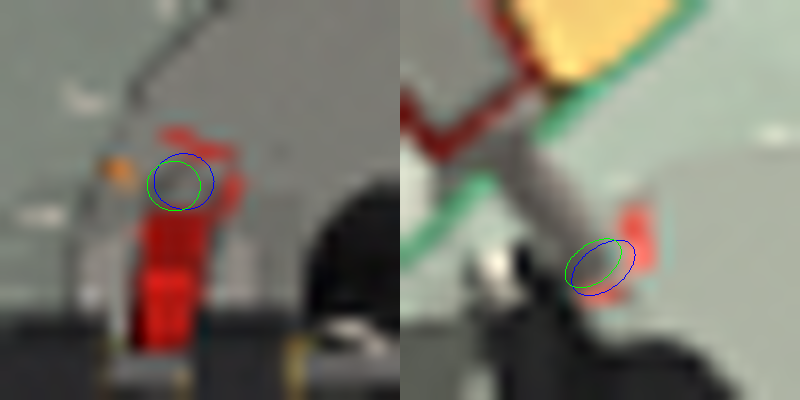

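```bash
python3 - <<'E'
from warp import *
for n in('top','side'):
    im=cv2.imread(f'pics/{n}0.png')[:,:,::-1].copy()
    w=warp(n,im,.550,.048,.02).astype(float)
    r=np.clip(w[...,0]-w[...,1:].max(2)-15,0,None)
    rr=np.arange(-110,110,.5); A,B=np.meshgrid(-rr,-rr,indexing='ij'); m=(np.hypot(A,B)<78)&(B>30)
    hue_red=m&(w[...,1]-w[...,2]<25); org=m&(w[...,1]-w[...,2]>25)
    for nm,k in(('red',hue_red),('org',org)):
        W=r*k; a=(W*A).sum()/W.sum(); b=(W*B).sum()/W.sum(); print(n,nm,a.round(2),b.round(2),'ang',np.arctan2(b,a).round(3),'r',np.hypot(a,b).round(1),W.sum().round())
    g=np.clip(w.mean(2)[m&(abs(A-25)<5)&(abs(B-52)<6)],0,255); k=m&(np.hypot(A-25,B-52)<7); W=np.clip(np.median(w.mean(2)[m])-w.mean(2)-15,0,None)*k
    print('dark',(W*A).sum()/W.sum(),(W*B).sum()/W.sum())
E
```

```text
top red 22.66 49.2 ang 1.139 r 54.2 75270.0
top org 29.23 64.98 ang 1.148 r 71.2 5653.0
dark 27.256548242689785 53.10177159729499
side red 32.23 50.12 ang 0.999 r 59.6 64928.0
side org 30.34 68.63 ang 1.154 r 75.0 9309.0
dark 24.84699211299552 53.503056858600964
```

```bash
for i in 1; do python3 -m handwheel '[[[0,0,0],[-0.017,0,-0.01],1],[[0,0,0],[0,0,0],1]]' >/dev/null; python3 chk.py; python3 -m handwheel '[[[0,0,0],[-0.017,0,-0.01],1],[[0,0,0],[0,0,0],1]]' >/dev/null; python3 chk.py; python3 -m handwheel '[[[0,0,0],[-0.017,0,-0.01],1],[[0,0,0],[0,0,0],1]]' >/dev/null; python3 chk.py; done
```

```text
t 6.75 tcp [0.5263 0.102  0.2067] tip a,b,h mm [24.2292 54.5819  0.6902] turn err/90deg [-0.0005  0.0041 -0.0007]
F u,v,n 0.5015081664718726 -1.1954459071902912 6.003764165738092 T [-0.0964 -0.0915 -0.0551] w 0.013573725043348105
t 6.95 tcp [0.5255 0.1023 0.2062] tip a,b,h mm [23.409  54.9115  0.6746] turn err/90deg [-0.0009  0.0043 -0.0008]
F u,v,n 1.8800324992462614 -0.5075601971955392 5.13400654858487 T [ 0.0944 -0.1129  0.03  ] w 0.01377377985502864
t 7.15 tcp [0.5247 0.1025 0.2058] tip a,b,h mm [22.4513 55.1759  0.6741] turn err/90deg [-0.0012  0.0044 -0.001 ]
F u,v,n 1.6903701053497757 0.7230956775774022 4.899980965294778 T [ 0.2058 -0.2005  0.1251] w 0.013667270823400317
```

```bash
python3 -m handwheel '[[[0,0,0],[-0.12,0,0.208],1],[[0,0,0],[-0.35,0.2,-0.2],1],[[0,0,0],[-0.35,0.2,-0.2],1],[[0,0,0],[0,0,0],1],[[0,0,0],[0,0,0],1]]' >/dev/null
python3 - <<'E'
from chk import *; from warp import warp; rep()
from fit import proj
R=Ro.from_euler('xyz',robot.get_obs()['ee_rot']); z=R.apply([0,0,1]);yy=R.apply([0,1,0]);xx=R.apply([1,0,0]); p=robot.get_obs()['tool_pos']
o=[]
for n in('top','side'):
    im,d=snap(n)
    w=warp(n,im,.550,.048,.02); o.append(cv2.resize(w[60:300,0:240],(400,400),interpolation=cv2.INTER_CUBIC))
    for t_,q_ in(('tip',p+.0757*z),('collar',p+.0357*z),('top',p-.0083*z)):
        # express ray hit on the face plane for warped pixel
        E=robot.calibration(n)['extrinsics'][:3,3]; 
        dd=q_-E; s=((F-E)@(-n_:=0) if False else 0)
        nn=np.array([-.5,-.01,.866]); s=((F-E)@nn)/(dd@nn); h=E+s*dd-F
        print(n,t_,'warp tile px',((110-1000*(h@v))*2*400/240).round(1),(((110-1000*(h@u))*2-60)*400/240).round(1))
cv2.imwrite('pics/p5.png',np.hstack(o)[:,:,::-1])
E
```

```text
File "<stdin>", line 11
    dd=q_-E; s=((F-E)@(-n_:=0) if False else 0)
                       ^^^
SyntaxError: cannot use assignment expressions with expression
```

```bash
cat > tile.py <<'E'
from chk import *; from warp import warp
import sys
K=400/240
def go(f):
    rep(); ob=robot.get_obs(); z=Ro.from_euler('xyz',ob['ee_rot']).apply([0,0,1]); p=ob['tool_pos']; o=[]
    for c in('top','side'):
        im,d=snap(c); w=warp(c,im,.550,.048,.02); o.append(cv2.resize(w[60:300,0:240],(400,400),interpolation=cv2.INTER_CUBIC))
        E=robot.calibration(c)['extrinsics'][:3,3]
        for t_,q_ in(('tip',p+.0757*z),('collar',p+.0357*z),('top',p-.0083*z)):
            dd=q_-E; h=E+((F-E)@n)/(dd@n)*dd-F
            print(c,t_,((110-1000*(h@v))*2*K).round(1),(((110-1000*(h@u))*2-60)*K).round(1))
    cv2.imwrite('pics/'+f,np.hstack(o)[:,:,::-1])
# tile px -> b=110-x/(2K), a=110-(y/K+60)/2
go(sys.argv[1])
E
python3 tile.py p5.png
```

```text
t 7.65 tcp [0.4821 0.1218 0.1938] tip a,b,h mm [-20.4625  75.1488  11.3801] turn err/90deg [ 0.0004  0.001  -0.0012]
F u,v,n 0.200687224939059 -0.4207537527456608 -1.1007037848976582 T [ 0.0876  0.3223 -0.0084] w 0.013662858987660828
top tip 113.5 350.9
top collar 103.8 409.7
top top 92.4 478.4
side tip 62.9 331.0
side collar -137.2 316.9
side top -383.4 299.5
```

View pics/p5.png

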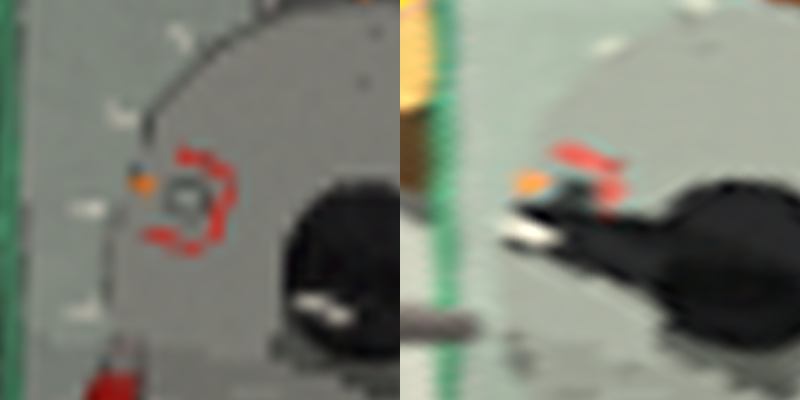

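In the tiles the hole is at (188,197) in the top view and the pin tip near (126,345). Earlier I was dragging the dial by friction: it's now at ≈1.20 rad, and the pin appears ~3 mm lower in y than the robot reports. I'll retry at the corrected spot.

```bash
python3 -m handwheel '[[[0,0,0],[0.35,-0.2,0.2],1],[[0,0,0],[0.35,-0.2,0.2],1],[[0,0,0],[0.08,0,-0.15],1],[[0,0,0],[0,0,0],1],[[0,0,0],[0,0,0],1]]' >/dev/null; python3 chk.py
```

```text
t 8.25 tcp [0.5207 0.1017 0.205 ] tip a,b,h mm [17.9579 54.2355  2.0439] turn err/90deg [ 0.0002 -0.0005 -0.0004]
F u,v,n -1.5461159104260396 0.02230501244390406 -0.3230503677111698 T [ 0.0261  0.2972 -0.0611] w 0.013846149568495036
```

```bash
python3 -m handwheel '[[[0,0,0],[0.026,0,0.015],1],[[0,0,0],[0.025,0,-0.043],1],[[0,0,0],[0,0,0],1],[[0,0,0],[0,0,0],1]]' >/dev/null; python3 chk.py; for i in 1; do python3 -m handwheel '[[[0,0,0],[0.006,0.019,0.0035],1],[[0,0,0],[0,0,0],1]]' >/dev/null; python3 chk.py;python3 -m handwheel '[[[0,0,0],[0.006,0.019,0.0035],1],[[0,0,0],[0,0,0],1]]' >/dev/null; python3 chk.py;python3 -m handwheel '[[[0,0,0],[0.006,0.019,0.0035],1],[[0,0,0],[0,0,0],1]]' >/dev/null; python3 chk.py; done | grep -v zz
```

```text
t 8.65 tcp [0.524  0.102  0.2056] tip a,b,h mm [21.434  54.5669  0.8845] turn err/90deg [-0.0001  0.0018 -0.0009]
F u,v,n 0.011630445013928015 0.10127905322797548 0.35497191912687465 T [0.1791 0.3383 0.0347] w 0.013886731940616267
t 8.85 tcp [0.5242 0.1024 0.2056] tip a,b,h mm [21.6205 54.8709  0.8092] turn err/90deg [ 0.0005  0.0014 -0.0005]
F u,v,n -0.5617731681033267 -1.0101958002073634 2.0385426034981555 T [-0.205   0.4518 -0.1223] w 0.013775686908498116
t 9.05 tcp [0.5247 0.1034 0.2058] tip a,b,h mm [22.1323 55.8874  0.7169] turn err/90deg [ 0.0004  0.0016 -0.0005]
F u,v,n -1.6582299788227284 -1.4261720020569013 2.5926031452763523 T [-0.2801  0.4585 -0.1823] w 0.013999940237164799
t 9.25 tcp [0.5251 0.1044 0.206 ] tip a,b,h mm [22.6014 56.9372  0.7119] turn err/90deg [ 0.0002  0.0017 -0.0005]
F u,v,n -2.1458466307878794 -1.3816044155678393 2.829283857407635 T [-0.3141  0.4738 -0.2648] w 0.013971260545054138
```

```bash
for i in 1; do python3 -m handwheel '[[[0,0,0],[0.006,0.019,0.0035],1],[[0,0,0],[0,0,0],1]]' >/dev/null; python3 chk.py;python3 -m handwheel '[[[0,0,0],[0.006,0.019,0.0035],1],[[0,0,0],[0,0,0],1]]' >/dev/null; python3 chk.py;python3 -m handwheel '[[[0,0,0],[0.006,0.019,0.0035],1],[[0,0,0],[0,0,0],1]]' >/dev/null; python3 chk.py; done | grep -v zz
```

```text
t 9.45 tcp [0.5253 0.1054 0.2063] tip a,b,h mm [22.9851 57.8973  0.7677] turn err/90deg [ 0.0002  0.0017 -0.0005]
F u,v,n -1.7094094238786093 -1.3629556693297047 3.563061536619097 T [-0.356   0.5423 -0.25  ] w 0.013873782074682591
t 9.65 tcp [0.5256 0.1062 0.2065] tip a,b,h mm [23.3282 58.708   0.8198] turn err/90deg [ 0.0004  0.0017 -0.0005]
F u,v,n -2.211488241677465 -2.7883084206343596 4.844413899989956 T [-0.6023  0.6438 -0.326 ] w 0.013555016636108126
t 9.85 tcp [0.5259 0.1072 0.2067] tip a,b,h mm [23.6808 59.5982  0.8385] turn err/90deg [ 0.0005  0.0017 -0.0005]
F u,v,n -1.2246377797995416 -2.1553178386535525 4.467102427316813 T [-0.5703  0.6766 -0.4648] w 0.013911489538869113
```

```bash
python3 -m handwheel '[[[0,0,0],[-0.03,0,0.052],1],[[0,0,0],[-0.05,0,-0.029],1],[[0,0,0],[0,-0.02,0],1],[[0,0,0],[0.028,0,-0.049],1],[[0,0,0],[0,0,0],1]]' >/dev/null; python3 chk.py; for i in 1; do python3 -m handwheel '[[[0,0,0],[-0.006,-0.019,-0.0035],1],[[0,0,0],[0,0,0],1]]' >/dev/null; python3 chk.py;python3 -m handwheel '[[[0,0,0],[-0.006,-0.019,-0.0035],1],[[0,0,0],[0,0,0],1]]' >/dev/null; python3 chk.py;python3 -m handwheel '[[[0,0,0],[-0.006,-0.019,-0.0035],1],[[0,0,0],[0,0,0],1]]' >/dev/null; python3 chk.py; done | grep -v zz
```

```text
t 10.35 tcp [0.5234 0.1065 0.205 ] tip a,b,h mm [20.6264 59.1042  0.6532] turn err/90deg [-0.0002  0.0016 -0.0006]
F u,v,n -0.8372840783087558 0.3974399378131431 0.9898470125883129 T [0.0469 0.3552 0.0024] w 0.013672341841300277
t 10.55 tcp [0.5229 0.1053 0.2046] tip a,b,h mm [19.973  57.7953  0.5466] turn err/90deg [ 0.0003  0.0013 -0.0005]
F u,v,n -1.1288394361683687 -0.13983485188460285 -1.0990560428452731 T [ 0.0377  0.3614 -0.0177] w 0.013684194286558569
t 10.75 tcp [0.5226 0.1043 0.2044] tip a,b,h mm [19.5849 56.8024  0.5564] turn err/90deg [ 0.0002  0.0012 -0.0004]
F u,v,n 0.6657425746995607 0.5892729816975563 -0.45293678262924214 T [ 0.0041  0.3224 -0.0057] w 0.013711450885698596
t 10.95 tcp [0.5224 0.1035 0.2045] tip a,b,h mm [19.4594 56.0569  0.7268] turn err/90deg [-0.0001  0.0015 -0.0005]
F u,v,n -0.8146071858856735 -0.2380897198672495 -0.5967657306215948 T [ 0.0632  0.2746 -0.0026] w 0.013882699282595308
```

```bash
python3 -m handwheel '[[[0,0,0],[0.015,0,-0.026],1],[[0,0,0],[0.015,0,-0.026],1],[[0,0,0],[0,0,0],1]]' >/dev/null; python3 chk.py; for i in 1; do python3 -m handwheel '[[[0,0,0],[0.006,0.019,0.0035],1],[[0,0,0],[0,0,0],1]]' >/dev/null; python3 chk.py; python3 -m handwheel '[[[0,0,0],[0.006,0.019,0.0035],1],[[0,0,0],[0,0,0],1]]' >/dev/null; python3 chk.py; done
```

```text
t 11.25 tcp [0.524  0.1036 0.2018] tip a,b,h mm [19.58   56.1066 -2.3876] turn err/90deg [ 0.      0.0016 -0.0006]
F u,v,n -0.25851542672681393 0.5887970652967947 -0.43796654406008073 T [0.1963 0.241  0.0864] w 0.014119513691938758
t 11.45 tcp [0.5241 0.1045 0.202 ] tip a,b,h mm [19.7626 56.9656 -2.2765] turn err/90deg [ 0.0003  0.0014 -0.0006]
F u,v,n -1.9997222014604739 -0.6431745203356146 -1.1312656516289308 T [-0.0167  0.262   0.0407] w 0.014036328536791539
t 11.65 tcp [0.5245 0.1055 0.2023] tip a,b,h mm [20.2551 57.969  -2.2205] turn err/90deg [ 0.0002  0.0015 -0.0006]
F u,v,n -1.1336779554321494 0.04365248375501046 -0.6888005282292906 T [ 0.0373  0.32   -0.0406] w 0.013835291036493159
```

The tip is below the face with no force, so it's in the hole. Going deeper.

```bash
python3 -m handwheel '[[[0,0,0],[-0.006,-0.019,-0.0035],1],[[0,0,0],[0.02,0,-0.035],1],[[0,0,0],[0.02,0,-0.035],1],[[0,0,0],[0,0,0],1]]' >/dev/null; python3 chk.py; python3 -m handwheel '[[[0,0,0],[0.02,0,-0.035],1],[[0,0,0],[0.02,0,-0.035],1],[[0,0,0],[0,0,0],1],[[0,0,0],[0,0,0],1]]' >/dev/null; python3 chk.py
```

```text
t 12.05 tcp [0.5262 0.1044 0.1982] tip a,b,h mm [19.6211 56.8486 -6.6121] turn err/90deg [ 0.0001  0.0013 -0.0005]
F u,v,n -0.31108190214116227 -0.1066951232754342 -0.7795207640140018 T [ 0.0161  0.3366 -0.0027] w 0.013704175151461856
t 12.45 tcp [0.5281 0.1044 0.1954] tip a,b,h mm [19.9618 56.8569 -9.9961] turn err/90deg [ 0.0002  0.0016 -0.0005]
F u,v,n -1.9418148244063145 -0.5805596072301981 2.5167423462823466 T [ 0.023   0.5553 -0.0002] w 0.013712500801870026
```

```bash
python3 -m handwheel '[[[0,0,0],[-0.01,0,0.017],1],[[0,0,0],[0.09,-0.051,0.052],1],[[0,0,0],[0.09,-0.051,0.051],1],[[0,0,0],[0,0,0],1]]' >/dev/null; python3 chk.py; python3 -m handwheel '[[[0,0,0],[0.08,-0.07,0.046],1],[[0,0,0],[0.081,-0.071,0.045],1],[[0,0,0],[0,0,0],1]]' >/dev/null; python3 chk.py
```

```text
t 12.85 tcp [0.5374 0.0991 0.2013] tip a,b,h mm [30.8249 51.4052 -9.5322] turn err/90deg [-0.      0.0018 -0.0003]
F u,v,n -0.16858309862004855 1.926139710335188 -1.115660136356032 T [0.274  0.3209 0.1898] w 0.013804739845845087
t 13.15 tcp [0.5457 0.0916 0.2064] tip a,b,h mm [40.4948 43.6374 -9.1593] turn err/90deg [ 0.0004  0.0025 -0.    ]
F u,v,n 0.11660605813039027 0.8348922157915214 -0.7296669751416818 T [0.253  0.2548 0.0968] w 0.013774153489592083
```

```bash
python3 -m handwheel '[[[0,0,0],[0.067,-0.088,0.037],1],[[0,0,0],[0.067,-0.087,0.037],1],[[0,0,0],[0,0,0],1]]' >/dev/null; python3 chk.py; python3 -m handwheel '[[[0,0,0],[0.05,-0.1,0.028],1],[[0,0,0],[0.049,-0.1,0.027],1],[[0,0,0],[0.03,-0.11,0.017],1],[[0,0,0],[0,0,0],1],[[0,0,0],[0,0,0],1]]' >/dev/null; python3 chk.py
```

```text
t 13.45 tcp [0.5522 0.0826 0.2101] tip a,b,h mm [47.8999 34.4769 -9.119 ] turn err/90deg [0.0007 0.0025 0.0001]
F u,v,n 0.5470709873084674 0.3262957342852673 -1.6988539369218807 T [0.231  0.1299 0.158 ] w 0.01366853068095275
t 13.95 tcp [0.5585 0.067  0.2137] tip a,b,h mm [54.8479 18.7531 -9.0166] turn err/90deg [0.0011 0.0027 0.0001]
F u,v,n 0.9449738584813007 -0.0651503732179028 -0.386061891749094 T [-0.0413 -0.1914 -0.011 ] w 0.013560397927145794
```

```bash
python3 -m handwheel '[[[0,0,0],[0.025,-0.02,-0.037],1],[[0,0,0],[0.004,-0.02,0.002],1],[[0,0,0],[0.004,-0.02,0.002],1],[[0,0,0],[0,0,0],1]]' >/dev/null; python3 chk.py; for i in 1; do python3 -m handwheel '[[[0,0,0],[0.004,-0.02,0.002],1],[[0,0,0],[0.004,-0.02,0.002],1],[[0,0,0],[0,0,0],1]]' >/dev/null; python3 chk.py; python3 -m handwheel '[[[0,0,0],[0.003,-0.02,0.002],1],[[0,0,0],[0.003,-0.02,0.002],1],[[0,0,0],[0,0,0],1]]' >/dev/null; python3 chk.py; done
```

```text
t 14.35 tcp [0.5594 0.0665 0.2126] tip a,b,h mm [ 55.0089  18.5161 -10.3536] turn err/90deg [-0.0018  0.0022 -0.0013]
F u,v,n -0.9686118685643743 4.079676512665469 6.015494279373329 T [0.9263 0.4734 0.528 ] w 0.013737166068245234
t 14.65 tcp [0.5598 0.0648 0.2128] tip a,b,h mm [ 55.4624  16.9083 -10.3666] turn err/90deg [-0.0021  0.0022 -0.0016]
F u,v,n -1.1302039507577195 5.7769781929790796 5.3301729744806625 T [1.155  0.4135 0.6481] w 0.0138143135717773
t 14.95 tcp [0.5603 0.0626 0.2131] tip a,b,h mm [ 55.9794  14.6595 -10.385 ] turn err/90deg [-0.0018  0.0025 -0.0014]
F u,v,n -0.6612675793210201 5.4963127228839905 5.046639146641205 T [1.0085 0.2923 0.5576] w 0.013997634931247812
```

```bash
for i in 1; do python3 -m handwheel '[[[0,0,0],[0.003,-0.02,0.001],1],[[0,0,0],[0.003,-0.02,0.001],1],[[0,0,0],[0,0,0],1]]' >/dev/null; python3 chk.py; python3 -m handwheel '[[[0,0,0],[0.002,-0.02,0.001],1],[[0,0,0],[0.002,-0.02,0.001],1],[[0,0,0],[0,0,0],1]]' >/dev/null; python3 chk.py;  python3 -m handwheel '[[[0,0,0],[0.002,-0.02,0.001],1],[[0,0,0],[0.002,-0.02,0.001],1],[[0,0,0],[0,0,0],1]]' >/dev/null; python3 chk.py; python3 -m handwheel '[[[0,0,0],[0.001,-0.02,0.0],1],[[0,0,0],[0.001,-0.02,0.001],1],[[0,0,0],[0,0,0],1]]' >/dev/null; python3 chk.py; done | grep -v zz
```

```text
t 15.25 tcp [0.5607 0.0605 0.2132] tip a,b,h mm [ 56.3444  12.5619 -10.4838] turn err/90deg [-0.0017  0.0026 -0.0014]
F u,v,n -0.4148975387880469 5.195948421702656 5.104145444273791 T [1.0517 0.243  0.6171] w 0.01402265652234112
t 15.55 tcp [0.5614 0.0569 0.2129] tip a,b,h mm [ 56.8205   8.6274 -11.0534] turn err/90deg [ 0.0006  0.0031 -0.0006]
F u,v,n 1.6551547488437095 1.144701513237519 1.4197933967692573 T [ 0.4049 -0.3494  0.1874] w 0.013623440138930121
t 15.85 tcp [0.5616 0.0549 0.2128] tip a,b,h mm [ 56.862    6.6281 -11.2232] turn err/90deg [ 0.      0.0028 -0.0003]
F u,v,n 3.5439893114681187 1.2941460461111376 1.400582716436382 T [ 0.4936 -0.5819  0.3034] w 0.013910941282990183
t 16.15 tcp [0.5615 0.0541 0.2127] tip a,b,h mm [ 56.7714   6.0749 -11.2331] turn err/90deg [-0.0016  0.0026 -0.0009]
F u,v,n 3.8526837802369402 5.157546418031638 0.6636125463227986 T [ 1.1713 -0.6846  0.6453] w 0.01364371465150512
```

The downward force fell off and the pin is now stopped by a side wall, so it's over the lock hole. Centring it and pressing in.

```bash
for i in 1; do python3 -m handwheel '[[[0,0,0],[0.012,0.04,0.007],1],[[0,0,0],[0.02,0,-0.035],1],[[0,0,0],[0,0,0],1]]' >/dev/null; python3 chk.py; python3 -m handwheel '[[[0,0,0],[0.02,0,-0.035],1],[[0,0,0],[0.02,0,-0.035],1],[[0,0,0],[0,0,0],1]]' >/dev/null; python3 chk.py; done
```

```text
t 16.45 tcp [0.563  0.055  0.2106] tip a,b,h mm [ 56.8814   6.7137 -13.768 ] turn err/90deg [ 0.0002  0.002  -0.0005]
F u,v,n 4.142291539281556 2.6891278992771643 -0.007792295893246148 T [ 0.5896 -0.7351  0.2918] w 0.014168063609479356
t 16.75 tcp [0.5649 0.0553 0.2072] tip a,b,h mm [ 56.8729   7.0426 -17.7583] turn err/90deg [-0.0003  0.002  -0.0006]
F u,v,n 4.126188705111662 3.452671874015513 0.014560707432152986 T [ 0.7867 -0.7936  0.3936] w 0.013772617762975552
```

```bash
for i in 1; do python3 -m handwheel '[[[0,0,0],[0.017,0.015,0.01],1],[[0,0,0],[0.04,0,-0.069],1],[[0,0,0],[0.04,0,-0.069],1],[[0,0,0],[0,0,0],1]]' >/dev/null; python3 chk.py; python3 -m handwheel '[[[0,0,0],[0.04,0,-0.069],1],[[0,0,0],[0.04,0,-0.069],1],[[0,0,0],[0,0,0],1]]' >/dev/null; python3 chk.py; done
```

```text
t 17.15 tcp [0.5695 0.0557 0.1997] tip a,b,h mm [ 57.0185   7.327  -26.4917] turn err/90deg [ 0.0001  0.0009 -0.0005]
F u,v,n 4.7321633582570435 2.3558517013940037 -1.3371469367957187 T [ 0.4956 -0.5609  0.2284] w 0.013746348613049552
t 17.45 tcp [0.5736 0.0558 0.193 ] tip a,b,h mm [ 57.1453   7.3926 -34.3701] turn err/90deg [-0.      0.0011 -0.0005]
F u,v,n 2.9985681429626974 2.591751104614344 -3.2446819547744656 T [ 0.5669 -0.5309  0.2798] w 0.013801610782315723
```

```bash
for i in 1; do python3 -m handwheel '[[[0,0,0],[0.025,0,-0.026],1],[[0,0,0],[0.02,0.01,-0.035],1],[[0,0,0],[0.01,0,-0.017],1],[[0,0,0],[0,0,0],1]]' >/dev/null; python3 chk.py; python3 -m handwheel '[[[0,0,0],[0.01,0,-0.017],1],[[0,0,0],[0.01,0,-0.017],1],[[0,0,0],[0,0,0],1]]' >/dev/null; python3 chk.py; done
```

```text
t 17.85 tcp [0.5759 0.056  0.1892] tip a,b,h mm [ 57.2969   7.505  -38.7738] turn err/90deg [ 0.0005  0.0007 -0.0004]
F u,v,n 0.6740744991394642 1.2717465771821403 -0.9984876210402671 T [ 0.3402 -0.0446  0.2244] w 0.01367319854814675
t 18.15 tcp [0.5764 0.0561 0.1888] tip a,b,h mm [ 57.4311   7.515  -39.4023] turn err/90deg [ 0.0005  0.0005 -0.0006]
F u,v,n -2.962423676006621 0.3756096261057237 8.207409213567953 T [0.208  0.7274 0.1577] w 0.0133540290148682
```

The collar is seated: 8 N at the expected depth. Releasing and backing out.

```bash
python3 -m handwheel '[[[0,0,0],[-0.01,0,0.017],0.8],[[0,0,0],[0,0,0],0.5],[[0,0,0],[0,0,0],0.5],[[0,0,0],[0,0,0],0.5]]'; python3 -m handwheel '[[[0,0,0],[-0.1,0,0.173],0.5],[[0,0,0],[-0.25,0,0.433],0.5],[[0,0,0],[-0.35,0,0.6],0.5],[[0,0,0],[-0.35,0,0.6],0.5],[[0,0,0],[0,0,0],0.5]]'; python3 tile.py p6.png | tail -0; python3 - <<'E'
import numpy as np,cv2
from h import *
a=np.load('last_top.npz')['im'][155:235,200:280]; b=np.load('last_side.npz')['im'][140:220,210:290]
cv2.imwrite('pics/p7.png',cv2.resize(np.hstack([a,b]),(800,400),interpolation=cv2.INTER_CUBIC)[:,:,::-1])
E
```

```text
time: 18.55
tool_pos: [0.5765, 0.0561, 0.1885]
ee_rot: [-3.141, 0.525, -3.121]
wrist_force: [-0.8, -0.1, -0.6]
width: 0.0395
finger_force: 0.0
time: 19.05
tool_pos: [0.5251, 0.0564, 0.2874]
ee_rot: [-3.141, 0.538, -3.12]
wrist_force: [0.3, 0.5, 0.9]
width: 0.047
finger_force: 0.0Exception ignored on flushing sys.stdout:
BrokenPipeError: [Errno 32] Broken pipe
```

View pics/p7.png

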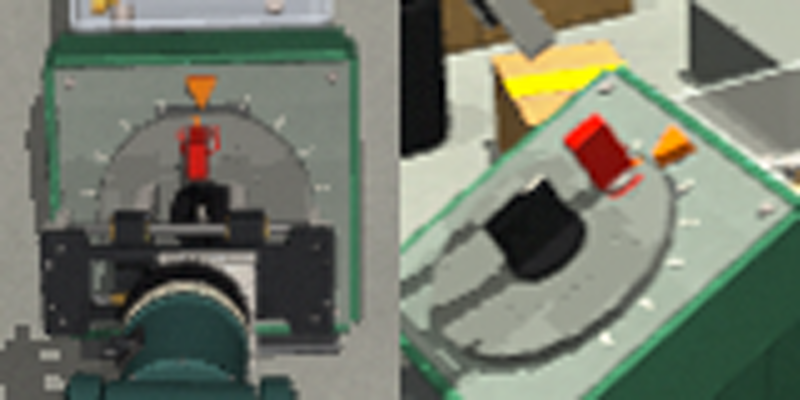

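The pin sits upright and fully seated in the dial hole, with its head at (600,150) in the right half. The hole is just left of the pointer and the gripper is clear. Handing in.

```bash
python3 -m handwheel '[[[0,0,0],[0,0,0],0.5],[[0,0,0],[0,0,0],0.5]]' | tail -3; python3 -c "
from bench import robot
print(robot.close_job())"
```

```text
wrist_force: [0.1, 0.1, -0.0]
width: 0.047
finger_force: 0.0
the job is handed in; nothing more can be done
None
```

The dial is at the pointer and the red pin is in the lock hole with its collar on the dial and the gripper clear; I handed the job in at about 19 s of the 64 s, but no verdict came back.

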